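Turn the weld indexing head back one notch

ROBOT

A 6-joint arm with a two-finger parallel gripper is mounted at the origin on the work surface. World frame = base frame: x ahead of the robot, y to its left, z up, the work surface at z = 0. Lengths are in m, angles in rad, forces in N, time in s.
With the tool pointing down it reaches from about 0.375 to 0.975 m from the base axis. Payload 3.8 kg.
Tool frame: the origin (TCP) lies on the centre line of the jaws, within the pads' length; the fingertips stand 14 mm ahead of it and the grasp point (between the pads) lies 5 mm behind it; x points along the fingers, y is the direction in which the jaws open and shut, and the axes are right-handed (so a half turn about x gives the same grasp; the last joint's range is limited). The gripper opens to 85 mm and grips with 20 to 120 N. Pads are 22 mm wide; open, the fingers measure 114 mm over their backs; the gripper's body (76 mm by 85 mm) begins 54 mm behind the grasp point. The pads swing forward as they close: fully open they stand 13 mm farther back than shut.
Start: joints at [-0.037, 0.264, 1.604, -0, 1.274, -0.037], TCP at [0.675, -0, 0.245] pointing down, gripper open.
Joint ranges: [-2.63, 2.63], [-0.94, 2.18], [0.31, 2.57], [-1.31, 4.45], [0, 2.66], [-2.55, 2.55]. Speed limits (rad/s): [2.57, 2.57, 3.14, 3.14, 3.14, 3.14].

INTERFACE

Orientations are given as a rotation vector (axis times angle).
In Python, from workcell import bot gives the robot as it stands.
- The arm moves only by the shell command python3 -m creep 'ROWS' [FORCE]. ROWS is JSON, a list of rows, each an object with "grip": the finger opening in cm, from 0 to 8.54; "dp": the shift along the tool's x, y, z in cm, a list of three; "rotation": the turn, a rotation vector about the tool's x, y, z in rad, a list of three. A call has 1 to 5 rows; each row is the pose to reach, as a shift and turn from the pose commanded when the call began, along the tool's axes at that moment; what a row does not reach only later rows make up. A row lasts 1/12 s, in which the tool goes at most 41.7 mm and 7.16 degrees, less where a joint would pass 70% of its speed; a pose out of reach is approached as far as the arm can. A call with a gripper value outside its range is refused whole. The fingers move at their own pace and stop on an object; FORCE is the grip in N (left out, the last holds). Time passes only in rows, so rows that repeat a pose let the fingers close. It gives the time, the measured TCP pose, the force and the opening at its end, in the units of the state.
- bot.read_state(): the state, without advancing time (a new reading comes with each control period).
- bot.read_camera(name): name is "scene" or "side" or "wrist"; returns (picture, depth): 420x560x3 uint8, red, green, blue; 420x560 float32, m along the optical axis (not along the pixel's ray), 0 where there is no reading.
- bot.get_calibration(name): a dict with "fx", "fy", "cx", "cy" (pixels), "dist" ([k1, k2, p1, p2, k3] as OpenCV has them; the pictures are not rectified), "rvec" (rotation vector, rad) and "tvec" (3), from world to camera coordinates, as OpenCV has them. Camera axes: x right, y down, z forward; pixel columns grow to the right and rows downward; lengths in m; the calibration is good to about 2 mm. A picture is of the moment at which its call begins: read the wrist's pose just before it. get_calibration takes no time and is no camera call; for the wrist camera it gives the pose at the moment of the call.
- bot.finish_job(): hands the job in, once; it reports no verdict.
The state is a dict: "time": time; "q": joint angles; "joint_vel": joint speeds; "joint_torque": joint torques, N m; "tool_pos": TCP position; "tcp_rot": TCP orientation; "wrist_force": force on the tool from outside, world axes, zero at the start; "torque": the same for the moment, N m; "width": opening from 0.0 (shut) to 1.0 (fully open).
Only numpy, scipy, OpenCV 4.12 (cv2) and the standard library are available. Lean on these libraries where they do the work, as an engineer would, in place of code of your own. Each camera call takes 0.05 s, during which the arm holds its last target.

TASK

The work in the indexing head has been turned one notch too far. With a fingertip on its upright tab, lift the ratchet pawl out of the wheel and tip it right over onto its stop, push the star handle so that the top of the wheel goes backward, towards the pawl, by one notch, then tip the pawl back so that its nose drops fully into the new notch. Only push, gently, and leave the tools and stock lying about where they are.

Things in the scene. Friction and masses are not known exactly. Their poses are not given: they have to be found in the camera images.
- head: Indexing head: painted pedestal bolted to the table, base 155 x 250 x 16 mm. Origin under the base. x: along the level spindle, from chuck and work (x -190 to -70 mm) past housing and ratchet wheel (x 30) to the star handle (x 95). y: level, across it; the pawl pivots on the wheel's +y side, and backward means the wheel's top goes towards +y. z up. Never moves, but stands elsewhere, at another yaw, each time.
- spindle (a point): Centre of the ratchet wheel, on the spindle axis, 130 mm above the table. The wheel is 14 mm thick along the head's x, 152 mm across the tips of its ten saw teeth, 128 mm across their roots.
- pawl_pivot (a point): The pawl's pivot pin, fixed to the head in the plane of the wheel, 95 mm on the +y side of the spindle and 21 mm below its height (109 mm above the table). The pawl swings about it in the plane of the wheel. Past about 0.32 rad the pawl falls over by its own weight, either way, and nothing else holds it.
- pawl_tab (a point): Middle of the -y face of the finger tab, a flat plate 22 mm wide along the head's x, 7 mm thick, 42 mm high, that tops the pawl's tail. With the pawl down the tab stands upright: 113 mm above the pivot's height (222 mm above the table), 25 mm to the -y side of the pivot; its top edge is 22 mm higher. 1 N pushes it. On the stop this point is about 43 mm on the pivot's +y side, 107 mm above it, and the tab reaches out to 62 mm.
- pawl (a joint): Angle of the pawl, a steel bar that leans from its pivot against the wheel's +y flank, its nose (69 mm from the pivot) in a tooth gap, its straight tail with the tab rising on beyond. rad: 0 = down, nose at the bottom of a gap; grows as it is lifted out, tab towards +y; about 0.18 on a tooth's crest; 0.60 = tipped over, leaning on its stop pin.
- wheel (a joint): Angle of spindle, ratchet wheel, star handle and work, rad; grows turning backward (top towards the head's +y). One notch is 0.628 (36 degrees). Gap middles stand under the nose at 0 and 0.628, with about 0.13 of play either way. With the pawl down a tooth's steep face stops it from turning backward. Friction drag 0.25 N m (3 N at a ball); it stays where it is left.
- spoke_ball (a point): Centre of the 28 mm black ball on the topmost of the star handle's four spokes at the start; 105 mm from the spindle axis, 65 mm on the +x side of the wheel's plane. At wheel 0 this spoke leans 0.314 rad from upright to the -y side, at wheel 0.628 as far to the +y side. Spokes: 12 mm steel rods at 90 degrees, each with such a ball. It turns with the wheel.
- angle_iron: a bystander: a piece of dark steel angle lying like a roof, 160 mm long, 42 mm wide, 23 mm high. The origin is at its underside, on the table. It is to stay where it is.
- flat_bar: a bystander: a dark steel flat bar lying on the table, 200 x 25 x 6 mm. The origin is at its underside, on the table. It is to stay where it is.
- coupling: a bystander: a short steel pipe coupling standing on end, 44 mm across, 32 mm high. The origin is at its underside, on the table. It is to stay where it is.
- torch_tip: a bystander: a small brass torch tip standing on its thick end, 22 mm across, 48 mm high. The origin is at its underside, on the table. It is to stay where it is.
- brush: a bystander: a hand brush with wooden handle lying flat. The origin is at its underside, on the table. It is to stay where it is.
- hammer: a bystander: a hammer lying flat. The origin is at its underside, on the table. It is to stay where it is.
- spray_can: a bystander: an upright spray can, 52 mm across, 150 mm high. The origin is at its underside, on the table. It is to stay where it is.
- grips: a bystander: a pair of locking pliers lying flat, about 190 mm long, 14 mm high. The origin is at its underside, on the table. It is to stay where it is.

How it is judged:
By the outcome, as a careful person would: the job done as asked, in the order asked, and still so for the second after the job is handed in, with the robot touching nothing.
It also fails if it takes over 51 s, if anything falls off the work surface, if the arm or the gripper's body presses on something with over 40 N, if the wrist force passes 120 N, or if a joint passes its speed limit or range.

## Working session

There is one attempt and no reset: what is moved stays moved. The work goes in short steps, Python scripts to look and compute and a shell command to move; the robot and the scene stay as the last step left them, time stands still between calls to the robot, and variables do not carry over. Pictures are saved under pics/ and viewed, and the job is handed in when it is done.

```bash
ls; mkdir -p pics
python3 - <<'E'
from workcell import bot
import cv2,numpy as np
s=bot.read_state();print({k:np.round(v,3).tolist() for k,v in s.items()})
for n in ["scene","side"]:
    p,d=bot.read_camera(n)
    cv2.imwrite(f"pics/{n}0.png",cv2.cvtColor(p,cv2.COLOR_RGB2BGR));np.save(f"pics/{n}0.npy",d)
    c=bot.get_calibration(n);print(n,c)
E
```

```text
pics
{'time': 0.0, 'q': [-0.037, 0.265, 1.605, 0.0, 1.274, -0.037], 'joint_vel': [0.0, -0.0, -0.002, -0.0, 0.001, 0.001], 'joint_torque': [0.001, -51.512, -36.731, -0.0, 0.013, 0.0], 'tool_pos': [0.674, 0.0, 0.244], 'tcp_rot': [1.208, 1.211, -1.211], 'wrist_force': [-0.945, -0.173, -0.032], 'torque': [0.011, 0.009, -0.021], 'width': 1.002}
scene {'fx': 398.5642784161848, 'fy': 398.5642784161848, 'cx': 283.76135556763745, 'cy': 210.63966573376317, 'dist': array([-0.06598649,  0.        ,  0.        ,  0.        ,  0.        ]), 'rvec': array([ 1.30664498,  2.03574601, -1.07119606]), 'tvec': array([ 0.18337622, -0.17196653,  1.53504425])}
side {'fx': 411.9084269729384, 'fy': 411.9084269729384, 'cx': 279.08376651779577, 'cy': 213.40020561555323, 'dist': array([-0.08724802,  0.        ,  0.        ,  0.        ,  0.        ]), 'rvec': array([ 0.54248403, -2.5453348 ,  1.36864417]), 'tvec': array([0.52366523, 0.21245028, 1.03177843])}
```

View pics/scene0.png

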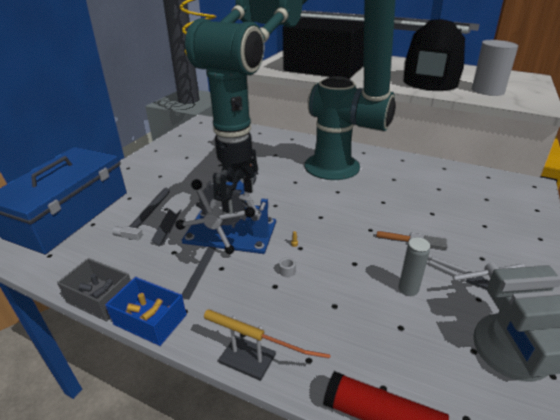

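View pics/side0.png

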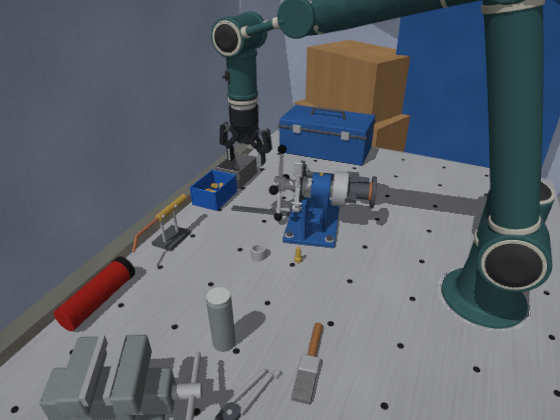

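```bash
python3 - <<'E'
import cv2
a=cv2.imread("pics/scene0.png")[150:270,150:310];cv2.imwrite("pics/scene0c.png",cv2.resize(a,None,fx=5,fy=5,interpolation=cv2.INTER_CUBIC))
a=cv2.imread("pics/side0.png")[130:260,230:400];cv2.imwrite("pics/side0c.png",cv2.resize(a,None,fx=4.6,fy=4.6,interpolation=cv2.INTER_CUBIC))
E
cat > h.py <<'E'
import numpy as np,cv2
from workcell import bot
def T(n,c=None):
    c=c or bot.get_calibration(n)
    R=cv2.Rodrigues(np.array(c['rvec'],float))[0];return c,R,np.array(c['tvec'],float)
def K(c): return np.array([[c['fx'],0,c['cx']],[0,c['fy'],c['cy']],[0,0,1]])
def ray(n,uv,cal=None):
    c,R,t=cal or T(n)
    x=cv2.undistortPoints(np.array([[uv]],float),K(c),np.array(c['dist']))[0,0]
    return -R.T@t, R.T@np.array([x[0],x[1],1.])   # depth along axis multiplies
def atz(n,uv,z,cal=None):
    o,d=ray(n,uv,cal);return o+d*(z-o[2])/d[2]
def atd(n,uv,dep,cal=None):
    o,d=ray(n,uv,cal);return o+d*dep
def proj(n,P,cal=None):
    c,R,t=cal or T(n)
    return cv2.projectPoints(np.array(P,float).reshape(-1,3),np.array(c['rvec']),np.array(c['tvec']),K(c),np.array(c['dist']))[0][:,0]
E
```

```text
(no output)
```

View pics/scene0c.png

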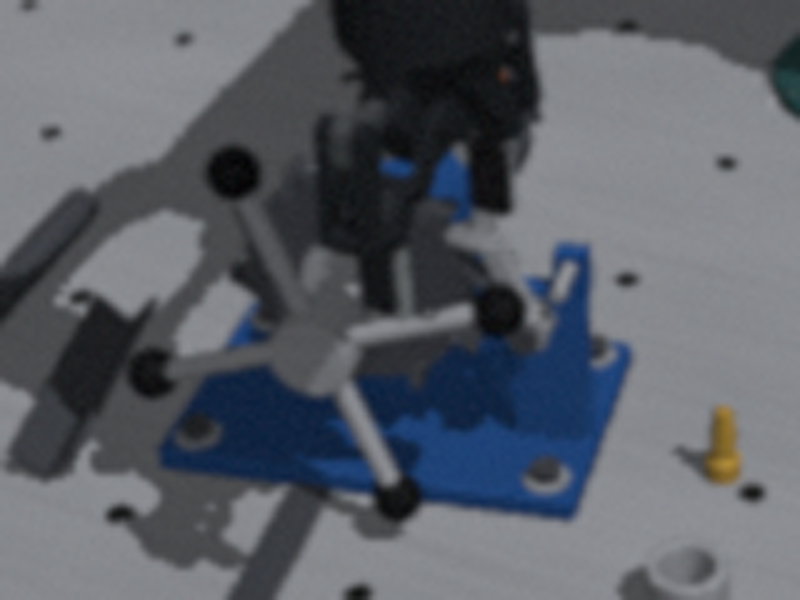

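View pics/side0c.png

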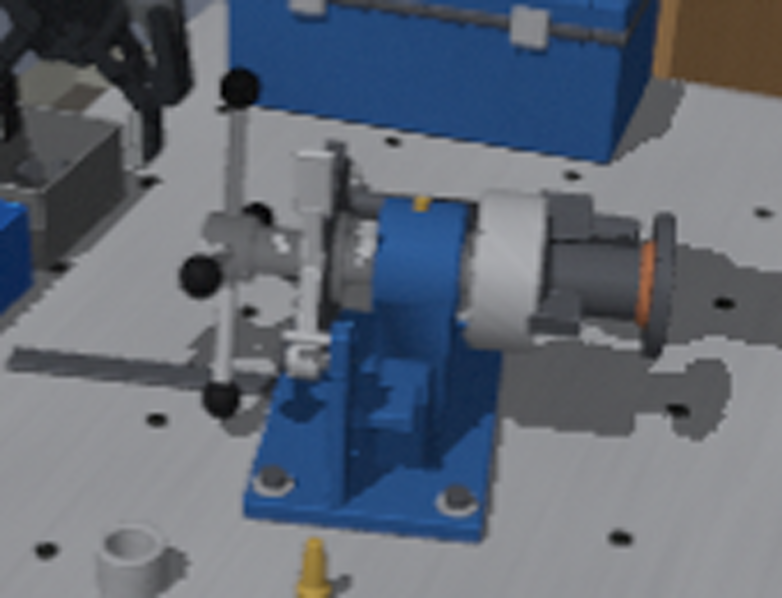

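```bash
cat > fit.py <<'E'
from h import *
from scipy.optimize import least_squares
def H(p,P):
    c,s=np.cos(p[2]),np.sin(p[2]);P=np.atleast_2d(P)
    return np.c_[p[0]+c*P[:,0]-s*P[:,1],p[1]+s*P[:,0]+c*P[:,1],P[:,2]]
def balls(w):
    a=w-0.314+np.array([0,1,2,3])*np.pi/2  # angle from up toward +y
    return np.c_[np.full(4,.095),.105*np.sin(a),.13+.105*np.cos(a)]
if __name__=="__main__":
    sc=np.array([[233,172],[499,310],[397,497],[153,372]])/5+150
    si=np.array([[240,88],[201,275],[222,398],[258,217]])/4.6+[230,130]
    A,B=T("scene"),T("side")
    f=lambda p:np.r_[(proj("scene",H(p,balls(p[3])),A)-sc).ravel(),(proj("side",H(p,balls(p[3])),B)-si).ravel()]
    r=least_squares(f,[.65,-.05,0,0.6]);print(r.x,np.round(r.fun,1))
    p=r.x
    for q in [(163,462),(572,515),(630,350)]: print(atz("scene",np.array(q)/5+150,.016))
    for q in [(246,518),(482,538)]: print('side',atz("side",np.array(q)/4.6+[230,130],.016))
    print(H(p,[[ .0775,-.125,.016],[.0775,.125,.016],[-.0775,.125,.016]]))
    print('piv',H(p,[[.03,.095,.109],[.03,.07,.222],[.03,.138,.216],[-.19,0,.13]]))
E
python3 fit.py
```

```text
[ 0.52922029 -0.13556178  0.23129891 -0.01014454] [ 0.1 -0.4 -0.1 -0.4 -0.  -0.7 -0.1 -0.6 -0.2 -0.2 -0.4  0.1 -0.3 -0.2
 -0.5  0.5]
[ 0.63169548 -0.22854114  0.016     ]
[0.57562862 0.00640494 0.016     ]
[ 0.42397867 -0.03145187  0.016     ]
side [0.55176344 0.01801061 0.016     ]
side [ 0.40875821 -0.02280734  0.016     ]
[[ 0.63331168 -0.2394667   0.016     ]
 [ 0.57600117  0.00387566  0.016     ]
 [ 0.42512891 -0.03165685  0.016     ]]
piv [[ 0.53664338 -0.03621442  0.109     ]
 [ 0.54237444 -0.06054866  0.222     ]
 [ 0.52678598  0.00564047  0.216     ]
 [ 0.3442801  -0.17911776  0.13      ]]
```

```bash
cat > st.py <<'E'
from fit import *
P=np.array([0.52922,-0.13556,0.2313])
Rh=cv2.Rodrigues(np.array([0,0,P[2]]))[0]
def toh(x): return Rh.T@(np.array(x)-[P[0],P[1],0])
def st():
    s=bot.read_state();R=cv2.Rodrigues(np.array(s['tcp_rot'],float))[0]
    print('t',round(s['time'],2),'head tcp mm',np.round(toh(s['tool_pos'])*1000,1),'F(head)',np.round(Rh.T@s['wrist_force'],1),'w',round(s['width'],2))
    print('tool axes in head (cols)\n',np.round(Rh.T@R,3))
    return s,Rh.T@R
if __name__=="__main__":
    st()
E
python3 st.py; python3 -m creep '[{"grip":0,"dp":[-2,0,0],"rotation":[-0.12,0,0]},{"grip":0,"dp":[-5,0,0],"rotation":[-0.23,0,0]},{"grip":0,"dp":[-6,0,0],"rotation":[-0.23,0,0]},{"grip":0,"dp":[-6,0,0],"rotation":[-0.23,0,0]}]' 20; python3 st.py
```

```text
t 0.1 head tcp mm [172.3  98.7 244.1] F(head) [ 0.4  0.2 -0.1] w 1.0
tool axes in head (cols)
 [[-0.002  0.973 -0.229]
 [ 0.001 -0.229 -0.973]
 [-1.    -0.002 -0.   ]]
time: 0.43
tool_pos: [0.6769, -0.0001, 0.3094]
tcp_rot: [1.043, 1.302, -1.036]
wrist_force: [0.7, 0.5, 0.1]
width: 0.456
t 0.43 head tcp mm [174.8  98.  309.4] F(head) [0.8 0.3 0.1] w 0.46
tool axes in head (cols)
 [[ 0.007  1.    -0.004]
 [-0.002 -0.004 -1.   ]
 [-1.     0.007  0.002]]
```

```bash
python3 -m creep '[{"grip":0,"dp":[0,-3.5,1.3],"rotation":[0,0,0]},{"grip":0,"dp":[0,-7,2.6],"rotation":[0,0,0]},{"grip":0,"dp":[0,-10.5,3.9],"rotation":[0,0,0]},{"grip":0,"dp":[0,-14.5,5.8],"rotation":[0,0,0]},{"grip":0,"dp":[0,-14.5,5.8],"rotation":[0,0,0]}]'; python3 st.py;  python3 - <<'E'
from st import *
for n in ["wrist","side","scene"]:
    c=T(n)
    p,d=bot.read_camera(n);p=p[:,:,::-1].copy()
    if n!="wrist": p=cv2.resize(p[130:270,140:310] if n=="scene" else p[110:250,220:390],None,fx=4,fy=4,interpolation=cv2.INTER_CUBIC)
    else:
        pts=H(P,np.array([[.019,.070,.222],[.041,.070,.222],[.030,.070,.244],[.095,-.0324,.230]]))
        print(proj(n,pts,c))
    cv2.imwrite(f"pics/{n}1.png",p)
E
```

```text
time: 0.85
tool_pos: [0.5415, -0.0923, 0.3029]
tcp_rot: [1.039, 1.311, -1.047]
wrist_force: [-0.2, -0.1, -0.0]
width: 0.0
t 0.85 head tcp mm [ 21.8  39.3 302.9] F(head) [-0.2 -0.  -0. ] w 0.0
tool axes in head (cols)
 [[-0.006  1.    -0.007]
 [-0.    -0.007 -1.   ]
 [-1.    -0.006  0.   ]]
[[272.2398593  176.73120734]
 [309.51610315 176.54214801]
 [292.19752727 185.15430596]
 [389.09293017 331.82817457]]
```

View pics/wrist1.png

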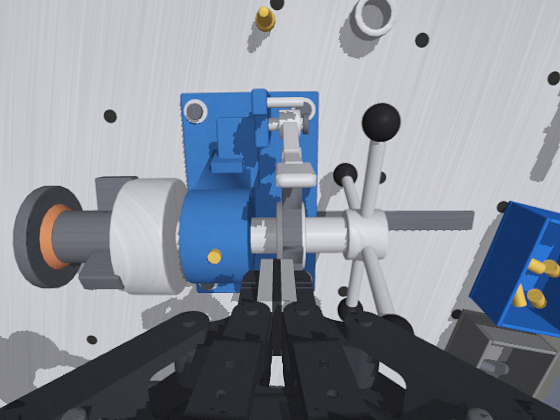

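View pics/side1.png

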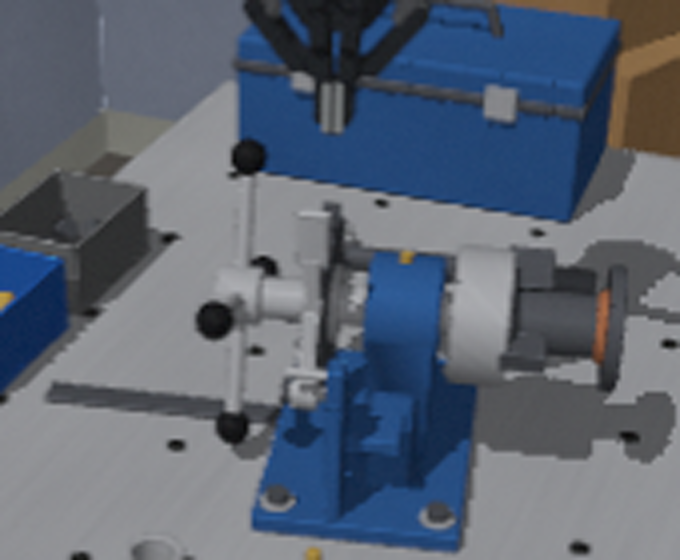

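View pics/scene1.png

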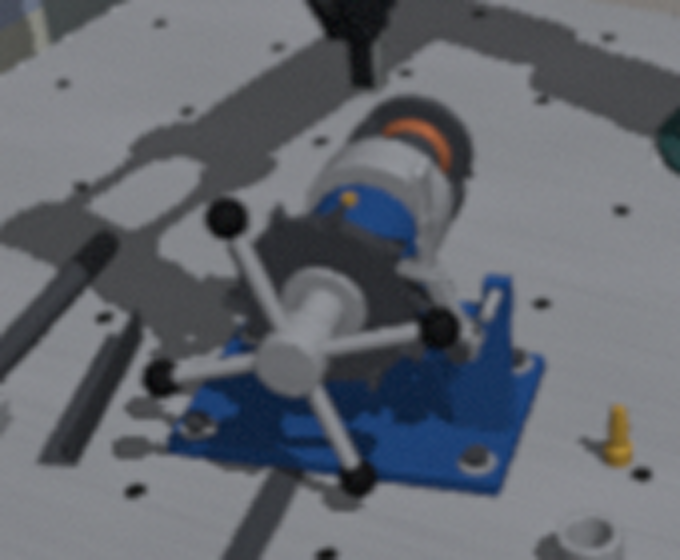

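```bash
python3 st.py;  python3 - <<'E'
from st import *
n="wrist";c=T(n);p,d=bot.read_camera(n)
for uv in [(296,182),(290,182),(306,182),(260,96),(290,101),(400,325),(381,122),(292,123),(296,170)]:
    print(uv,np.round(toh(atd(n,uv,d[uv[1],uv[0]],c))*1000,1))
E
```

```text
t 1.0 head tcp mm [ 27.4  40.7 304.3] F(head) [-0.4  0.4 -1.2] w -0.0
tool axes in head (cols)
 [[-0.     1.    -0.004]
 [ 0.001 -0.004 -1.   ]
 [-1.    -0.    -0.001]]
(296, 182) [ 38.   72.8 243.8]
(290, 182) [ 34.8  72.8 244. ]
(306, 182) [62.1 21.6 16.1]
(260, 96) [ 13.3 118.4 104. ]
(290, 101) [ 38.3 114.1 139.1]
(400, 325) [ 2.003e+02 -1.879e+02  2.000e-01]
(381, 122) [100.5 100.2 176.2]
(292, 123) [ 41.   95.7 113.3]
(296, 170) [ 39.   75.3 222.9]
```

Run:
```python
from st import *
n="wrist";c=T(n);p,d=bot.read_camera(n);cv2.imwrite("pics/wrist2.png",p[:,:,::-1])
for r in (176,180,184):
    Q=[(u,toh(atd(n,(u,r),d[r,u],c))*1000) for u in range(240,330)]
    Q=[q for q in Q if q[1][2]>205];print(r,[np.round(q[1],1) for q in (Q[0],Q[-1])] if Q else None)
st()
```

```text
176 [array([ 20.7,  74.2, 233.9]), array([ 41.8,  74.8, 237.1])]
180 [array([ 21. ,  73.8, 242.2]), array([ 42.1,  73.6, 241.6])]
184 [array([ 20.9,  71.2, 240.6]), array([ 42.2,  71.2, 240.7])]
t 1.1 head tcp mm [ 28.7  41.1 304.7] F(head) [-0.3  0.1  0.5] w 0.0
tool axes in head (cols)
 [[-0.     1.    -0.002]
 [ 0.    -0.002 -1.   ]
 [-1.    -0.    -0.   ]]
```

```bash
python3 -m creep '[{"grip":0,"dp":[2.5,0.2,0],"rotation":[0,0,0]},{"grip":0,"dp":[5,0.2,0],"rotation":[0,0,0]},{"grip":0,"dp":[7.7,0.2,0],"rotation":[0,0,0]},{"grip":0,"dp":[7.7,0.2,-0.8],"rotation":[0,0,0]},{"grip":0,"dp":[7.7,0.2,-1.2],"rotation":[0,0,0]}]'; python3 st.py
```

```text
time: 1.52
tool_pos: [0.5454, -0.0757, 0.2262]
tcp_rot: [1.037, 1.314, -1.04]
wrist_force: [0.2, 0.7, 0.5]
width: 0.0
t 1.52 head tcp mm [ 29.5  54.6 226.2] F(head) [0.4 0.6 0.5] w 0.0
tool axes in head (cols)
 [[-0.004  1.    -0.001]
 [ 0.003 -0.001 -1.   ]
 [-1.    -0.004 -0.003]]
```

```bash
python3 -m creep '[{"grip":0,"dp":[0,0,-0.2],"rotation":[0,0,0]},{"grip":0,"dp":[0,0,-0.4],"rotation":[0,0,0]},{"grip":0,"dp":[0,0,-0.6],"rotation":[0,0,0]},{"grip":0,"dp":[0,0,-0.8],"rotation":[0,0,0]},{"grip":0,"dp":[0,0,-1.0],"rotation":[0,0,0]}]'; python3 st.py
python3 - <<'E'
from st import *
p,d=bot.read_camera("side");cv2.imwrite("pics/side3.png",cv2.resize(p[110:250,220:390,::-1],None,fx=4,fy=4,interpolation=cv2.INTER_CUBIC))
E
```

```text
time: 1.93
tool_pos: [0.5447, -0.0676, 0.2296]
tcp_rot: [1.039, 1.307, -1.037]
wrist_force: [0.1, 0.5, -0.5]
width: -0.0
t 1.93 head tcp mm [ 30.6  62.6 229.6] F(head) [ 0.2  0.4 -0.5] w -0.0
tool axes in head (cols)
 [[ 0.002  1.    -0.001]
 [-0.001 -0.001 -1.   ]
 [-1.     0.002  0.001]]
```

View pics/side3.png

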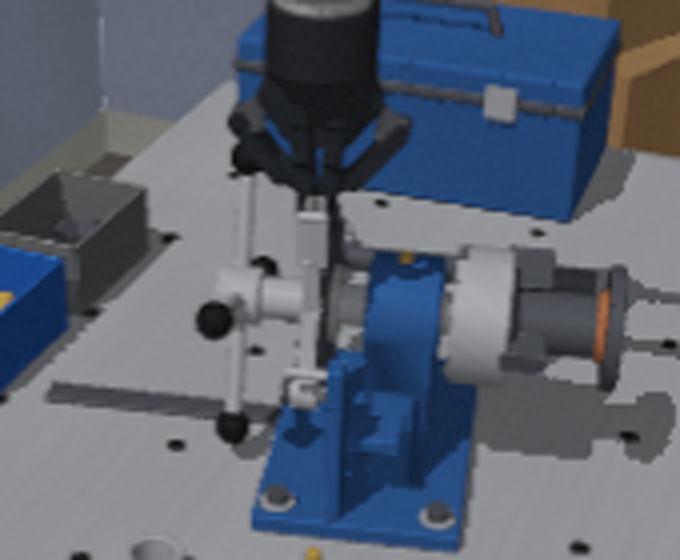

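```bash
python3 -m creep '[{"grip":0,"dp":[0.1,0.1,-0.4],"rotation":[0,0,0]},{"grip":0,"dp":[0.2,0.1,-0.8],"rotation":[0,0,0]},{"grip":0,"dp":[0.2,0.1,-1.2],"rotation":[0,0,0]},{"grip":0,"dp":[0.2,0.1,-1.6],"rotation":[0,0,0]},{"grip":0,"dp":[0.2,0.1,-2.0],"rotation":[0,0,0]}]'; python3 st.py
python3 - <<'E'
from st import *
for n in ("side","scene"):
    p,d=bot.read_camera(n);p=p[130:270,140:310] if n=="scene" else p[110:250,220:390]
    cv2.imwrite(f"pics/{n}4.png",cv2.resize(p[:,:,::-1],None,fx=4,fy=4,interpolation=cv2.INTER_CUBIC))
E
```

```text
time: 2.4
tool_pos: [0.5401, -0.0475, 0.2261]
tcp_rot: [1.038, 1.31, -1.038]
wrist_force: [-0.2, -0.3, -0.4]
width: -0.0
t 2.4 head tcp mm [ 30.8  83.2 226.1] F(head) [-0.2 -0.2 -0.4] w -0.0
tool axes in head (cols)
 [[-0.     1.    -0.001]
 [ 0.    -0.001 -1.   ]
 [-1.    -0.    -0.   ]]
```

View pics/scene4.png

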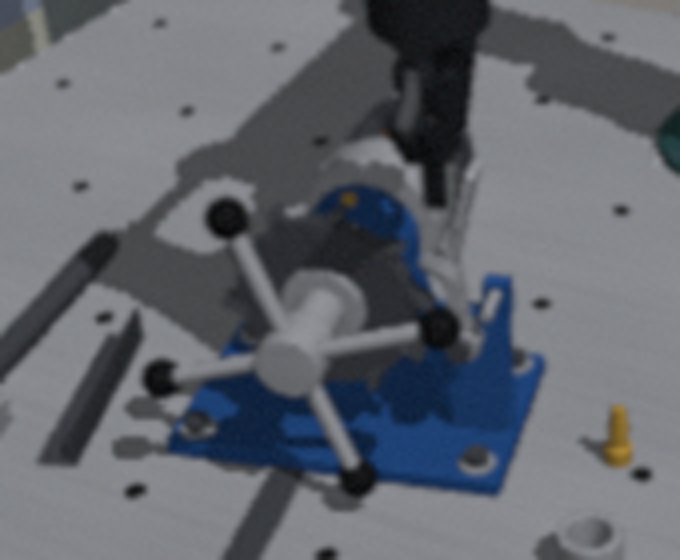

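View pics/side4.png

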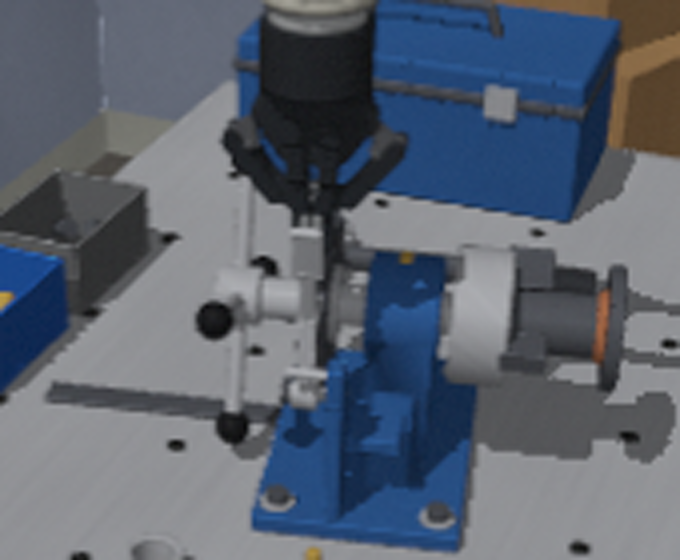

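```bash
python3 -m creep '[{"grip":0,"dp":[0,0,-0.4],"rotation":[0,0,0]},{"grip":0,"dp":[0,0,-0.8],"rotation":[0,0,0]},{"grip":0,"dp":[0,0,-1.2],"rotation":[0,0,0]},{"grip":0,"dp":[0,0,-1.6],"rotation":[0,0,0]},{"grip":0,"dp":[0,0,-2.0],"rotation":[0,0,0]}]'; python3 -m creep '[{"grip":0,"dp":[0,0,-0.4],"rotation":[0,0,0]},{"grip":0,"dp":[0,0,-0.8],"rotation":[0,0,0]},{"grip":0,"dp":[0,0,-0.8],"rotation":[0,0,0]},{"grip":0,"dp":[0,0,-0.8],"rotation":[0,0,0]}]';python3 st.py
python3 - <<'E'
from st import *
for n in ("side","scene"):
    p,d=bot.read_camera(n);p=p[130:270,140:310] if n=="scene" else p[110:250,220:390]
    cv2.imwrite(f"pics/{n}5.png",cv2.resize(p[:,:,::-1],None,fx=4,fy=4,interpolation=cv2.INTER_CUBIC))
E
```

```text
time: 2.92
tool_pos: [0.5357, -0.0281, 0.2263]
tcp_rot: [1.038, 1.309, -1.038]
wrist_force: [-0.1, -0.3, -0.6]
width: 0.003
time: 3.25
tool_pos: [0.534, -0.0204, 0.2263]
tcp_rot: [1.038, 1.309, -1.038]
wrist_force: [-0.7, -0.1, -0.4]
width: -0.002
t 3.25 head tcp mm [ 31.  111.  226.3] F(head) [-0.7  0.1 -0.4] w -0.0
tool axes in head (cols)
 [[ 0.     1.    -0.001]
 [-0.    -0.001 -1.   ]
 [-1.     0.     0.   ]]
```

View pics/scene5.png

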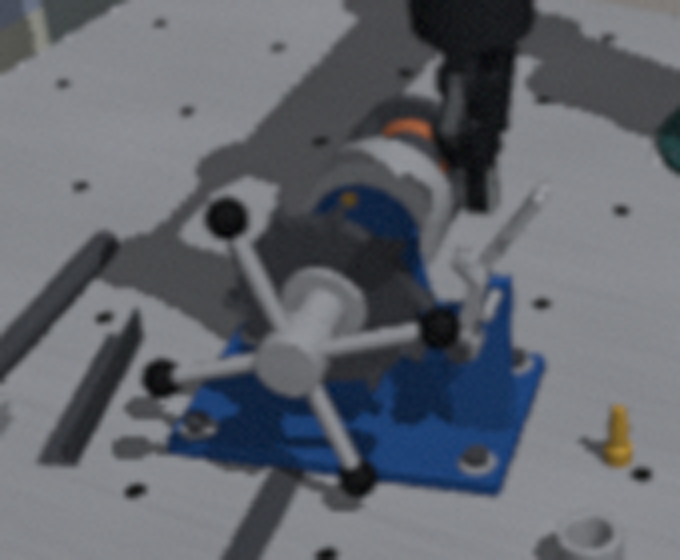

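View pics/side5.png

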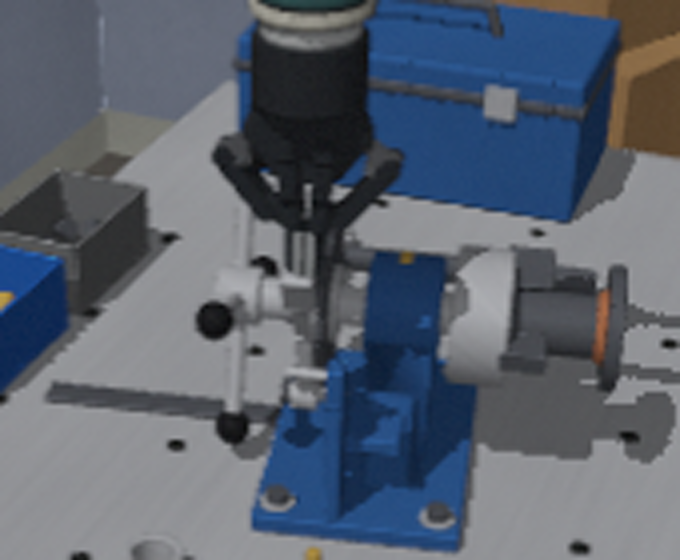

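```bash
python3 -m creep '[{"grip":0,"dp":[-3,0,0.5],"rotation":[0,0,0]},{"grip":0,"dp":[-6.5,0,2],"rotation":[0,0,0]},{"grip":0,"dp":[-7.5,1.5,5.5],"rotation":[0,0,0]},{"grip":0,"dp":[-7.5,3,9],"rotation":[0,0,0]},{"grip":0,"dp":[-7.5,4.5,12.5],"rotation":[0,0,0]}]';python3 -m creep '[{"grip":0,"dp":[0,1,3],"rotation":[0,0,0]},{"grip":0,"dp":[0,2,6],"rotation":[0,0,0]},{"grip":0,"dp":[0,2,6],"rotation":[0,0,0]},{"grip":0,"dp":[0,2,6],"rotation":[0,0,0]},{"grip":0,"dp":[0,2,6],"rotation":[0,0,0]}]'; python3 st.py
```

```text
time: 3.77
tool_pos: [0.6079, -0.1336, 0.3038]
tcp_rot: [1.039, 1.305, -1.036]
wrist_force: [0.5, 0.3, -1.2]
width: 0.004
time: 4.18
tool_pos: [0.6391, -0.1859, 0.3007]
tcp_rot: [1.039, 1.31, -1.039]
wrist_force: [-0.5, 0.6, 0.0]
width: -0.001
t 4.18 head tcp mm [ 95.4 -74.2 300.7] F(head) [-0.3  0.7  0. ] w -0.0
tool axes in head (cols)
 [[-0.001  1.    -0.002]
 [ 0.001 -0.002 -1.   ]
 [-1.    -0.001 -0.001]]
```

```bash
python3 -m creep '[{"grip":0,"dp":[2.5,0.15,0],"rotation":[0,0,0]},{"grip":0,"dp":[5,0.15,0],"rotation":[0,0,0]},{"grip":0,"dp":[7,0.15,0],"rotation":[0,0,0]},{"grip":0,"dp":[7,0.15,0],"rotation":[0,0,0]},{"grip":0,"dp":[7,0.15,0],"rotation":[0,0,0]}]'; python3 st.py
python3 - <<'E'
from st import *
n="wrist";c=T(n);p,d=bot.read_camera(n);cv2.imwrite("pics/wrist6.png",p[:,:,::-1])
pc=H(P,balls(0)[:2]);print(proj(n,pc,c))
E
```

```text
time: 4.6
tool_pos: [0.6395, -0.1841, 0.2302]
tcp_rot: [1.037, 1.313, -1.038]
wrist_force: [-0.0, 0.4, -0.1]
width: 0.0
t 4.6 head tcp mm [ 96.3 -72.6 230.2] F(head) [ 0.1  0.4 -0.1] w 0.0
tool axes in head (cols)
 [[-0.003  1.    -0.   ]
 [ 0.002 -0.    -1.   ]
 [-1.    -0.003 -0.002]]
[[ 273.17844966  196.54284872]
 [ 274.22041542 -116.35012835]]
```

View pics/wrist6.png

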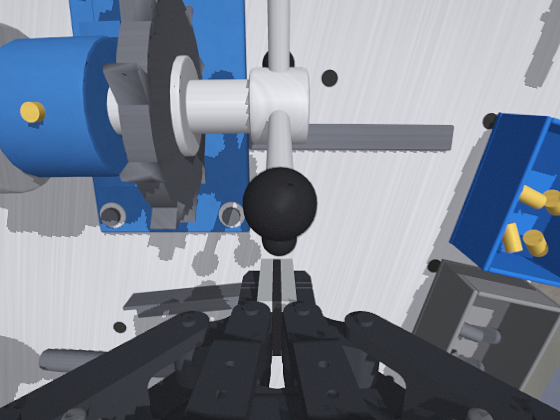

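```bash
python3 -m creep '[{"grip":0,"dp":[0,0,-0.6],"rotation":[0,0,0]},{"grip":0,"dp":[0,0,-1.1],"rotation":[0,0,0]},{"grip":0,"dp":[0,0,-1.5],"rotation":[0,0,0]},{"grip":0,"dp":[0,0,-1.9],"rotation":[0,0,0]},{"grip":0,"dp":[0,0,-2.3],"rotation":[0,0,0]}]'; python3 -m creep '[{"grip":0,"dp":[0,0,-0.4],"rotation":[0,0,0]},{"grip":0,"dp":[0,0,-0.8],"rotation":[0,0,0]},{"grip":0,"dp":[0,0,-1.2],"rotation":[0,0,0]},{"grip":0,"dp":[0,0,-1.6],"rotation":[0,0,0]},{"grip":0,"dp":[0,0,-2.0],"rotation":[0,0,0]}]'; python3 -m creep '[{"grip":0,"dp":[0,0,-0.4],"rotation":[0,0,0]},{"grip":0,"dp":[0,0,-0.8],"rotation":[0,0,0]},{"grip":0,"dp":[0,0,-1.2],"rotation":[0,0,0]},{"grip":0,"dp":[0,0,-1.6],"rotation":[0,0,0]},{"grip":0,"dp":[0,0,-1.6],"rotation":[0,0,0]}]';python3 st.py
python3 - <<'E'
from st import *
for n in ("wrist","scene"):
    p,d=bot.read_camera(n)
    if n=="scene": p=cv2.resize(p[130:270,140:310],None,fx=4,fy=4,interpolation=cv2.INTER_CUBIC)
    cv2.imwrite(f"pics/{n}7.png",p[:,:,::-1])
E
```

```text
time: 5.07
tool_pos: [0.6367, -0.164, 0.2334]
tcp_rot: [1.037, 1.305, -1.037]
wrist_force: [0.4, -4.1, 3.1]
width: 0.0
time: 5.48
tool_pos: [0.6309, -0.1433, 0.231]
tcp_rot: [1.038, 1.31, -1.038]
wrist_force: [-0.1, -4.4, 0.9]
width: -0.001
time: 5.9
tool_pos: [0.627, -0.1269, 0.2308]
tcp_rot: [1.038, 1.311, -1.038]
wrist_force: [-0.4, -1.1, 0.2]
width: 0.002
t 5.9 head tcp mm [ 97.1 -13.9 230.8] F(head) [-0.6 -1.   0.2] w 0.0
tool axes in head (cols)
 [[-0.001  1.    -0.001]
 [ 0.002 -0.001 -1.   ]
 [-1.    -0.001 -0.002]]
```

View pics/wrist7.png

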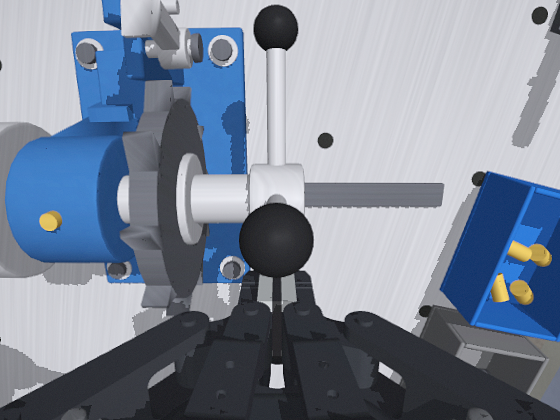

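View pics/scene7.png

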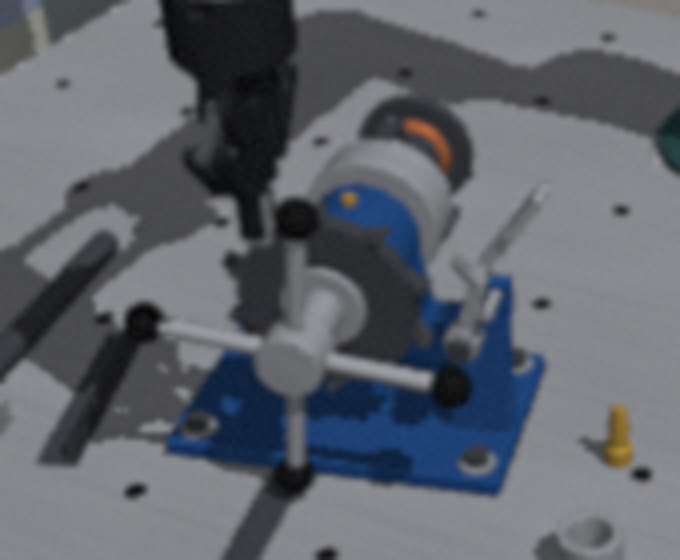

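```bash
cat > wf.py <<'E'
from st import *
import sys,json
def wfit(px):
    px=np.array(px)/4+[140,130];A=T("scene")
    r=least_squares(lambda w:(proj("scene",H(P,balls(w[0])),A)-px).ravel(),[0.3]);return r.x,np.round(r.fun,1)
if __name__=="__main__": print(*wfit(json.loads(sys.argv[1])))
E
python3 wf.py '[[297,219],[451,386],[293,477],[143,322]]'
```

```text
[0.43380305] [-0.3 -0.6 -0.2 -0.1  0.4 -1.3  0.3 -0.8]
```

```bash
python3 -m creep '[{"grip":0,"dp":[0,0,-0.4],"rotation":[0,0,0]},{"grip":0,"dp":[0,0,-0.8],"rotation":[0,0,0]},{"grip":0,"dp":[0,0,-1.2],"rotation":[0,0,0]},{"grip":0,"dp":[0,0,-1.6],"rotation":[0,0,0]},{"grip":0,"dp":[0,0,-1.9],"rotation":[0,0,0]}]'; python3 -m creep '[{"grip":0,"dp":[0,0,0],"rotation":[0,0,0]},{"grip":0,"dp":[0,0,0],"rotation":[0,0,0]}]';python3 st.py
python3 - <<'E'
from st import *
for n in ("scene",):
    p,d=bot.read_camera(n)
    if n=="scene": p=cv2.resize(p[130:270,140:310],None,fx=4,fy=4,interpolation=cv2.INTER_CUBIC)
    cv2.imwrite(f"pics/{n}8.png",p[:,:,::-1])
E
```

```text
time: 6.42
tool_pos: [0.6227, -0.1093, 0.2307]
tcp_rot: [1.038, 1.31, -1.039]
wrist_force: [0.9, -2.9, -2.6]
width: 0.001
time: 6.58
tool_pos: [0.6231, -0.1089, 0.2315]
tcp_rot: [1.039, 1.31, -1.037]
wrist_force: [0.6, 0.7, 0.2]
width: 0.002
t 6.58 head tcp mm [ 97.5   4.4 231.5] F(head) [0.8 0.6 0.2] w 0.0
tool axes in head (cols)
 [[ 0.     1.    -0.001]
 [ 0.001 -0.001 -1.   ]
 [-1.     0.    -0.001]]
```

View pics/scene8.png

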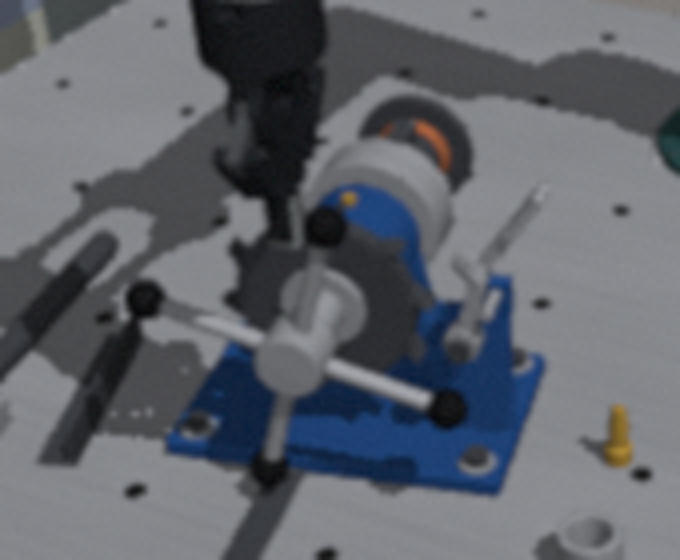

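```bash
python3 wf.py '[[325,227],[447,408],[269,469],[145,299]]'
```

```text
[0.60822636] [-0.2 -0.6 -0.2 -0.3  0.2 -1.2  0.1 -0.5]
```

```bash
python3 -m creep '[{"grip":0,"dp":[0,0,1.5],"rotation":[0,0,0]},{"grip":0,"dp":[-3.5,0,1.5],"rotation":[0,0,0]},{"grip":0,"dp":[-7.3,0,1.5],"rotation":[0,0,0]},{"grip":0,"dp":[-7.3,-1,-1.5],"rotation":[0,0,0]},{"grip":0,"dp":[-7.3,-2.2,-5],"rotation":[0,0,0]}]';python3 -m creep '[{"grip":0,"dp":[0,-1.3,-3.5],"rotation":[0,0,0]},{"grip":0,"dp":[0,-2.6,-7],"rotation":[0,0,0]},{"grip":0,"dp":[0,-4.3,-10.5],"rotation":[0,0,0]},{"grip":0,"dp":[0,-4.3,-13.5],"rotation":[0,0,0]},{"grip":0,"dp":[0,-4.3,-13.5],"rotation":[0,0,0]}]'; python3 -m creep '[{"grip":0,"dp":[0,0,0],"rotation":[0,0,0]}]';python3 st.py
python3 - <<'E'
from st import *
n="wrist";p,d=bot.read_camera(n);cv2.imwrite(f"pics/{n}9.png",p[:,:,::-1])
n="scene";p,d=bot.read_camera(n);p=cv2.resize(p[130:270,140:310],None,fx=4,fy=4,interpolation=cv2.INTER_CUBIC);cv2.imwrite(f"pics/{n}9.png",p[:,:,::-1])
E
```

```text
time: 7.05
tool_pos: [0.5932, -0.0682, 0.3086]
tcp_rot: [1.043, 1.3, -1.036]
wrist_force: [-0.1, 1.9, -1.3]
width: 0.005
time: 7.47
tool_pos: [0.5163, 0.0592, 0.3051]
tcp_rot: [1.038, 1.312, -1.033]
wrist_force: [-0.4, -0.7, 0.7]
width: -0.001
time: 7.55
tool_pos: [0.5178, 0.0563, 0.305]
tcp_rot: [1.037, 1.309, -1.035]
wrist_force: [0.3, -0.1, -0.0]
width: -0.001
t 7.55 head tcp mm [ 32.8 189.4 305. ] F(head) [ 0.3 -0.1 -0. ] w -0.0
tool axes in head (cols)
 [[ 0.002  1.     0.001]
 [-0.     0.001 -1.   ]
 [-1.     0.002  0.   ]]
```

View pics/scene9.png

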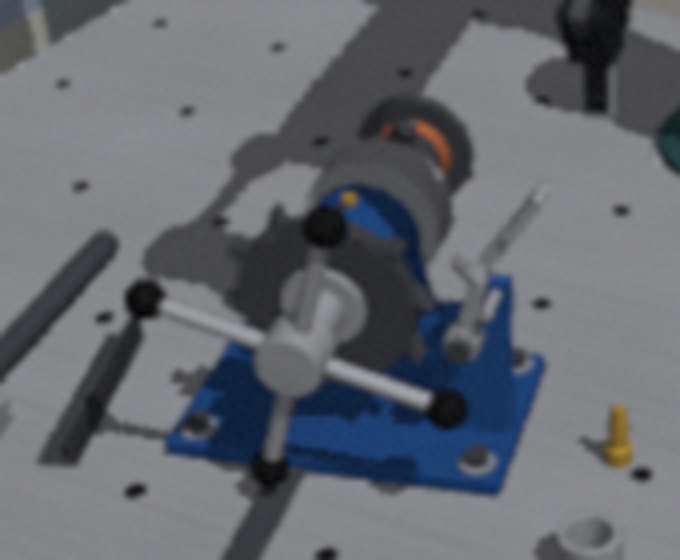

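View pics/wrist9.png

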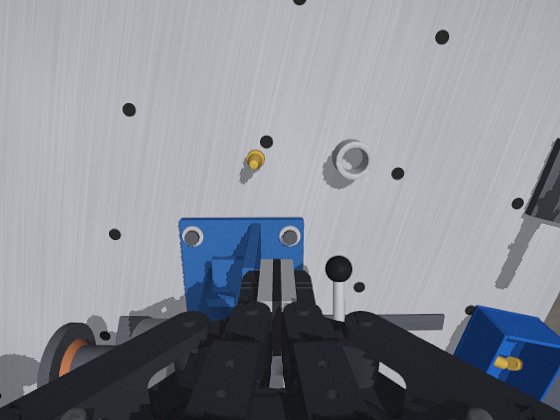

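```bash
python3 -m creep '[{"grip":0,"dp":[3,0,0],"rotation":[0,0,0]},{"grip":0,"dp":[6,0,0],"rotation":[0,0,0]},{"grip":0,"dp":[8.2,0,0],"rotation":[0,0,0]},{"grip":0,"dp":[8.2,0,0.5],"rotation":[0,0,0]},{"grip":0,"dp":[8.2,0,1],"rotation":[0,0,0]}]';python3 st.py
python3 - <<'E'
from st import *
n="side";p,d=bot.read_camera(n);p=cv2.resize(p[110:250,220:390],None,fx=4,fy=4,interpolation=cv2.INTER_CUBIC);cv2.imwrite(f"pics/{n}10.png",p[:,:,::-1])
n="scene";p,d=bot.read_camera(n);p=cv2.resize(p[130:270,140:310],None,fx=4,fy=4,interpolation=cv2.INTER_CUBIC);cv2.imwrite(f"pics/{n}10.png",p[:,:,::-1])
E
```

```text
time: 8.07
tool_pos: [0.5195, 0.0443, 0.2209]
tcp_rot: [1.037, 1.311, -1.042]
wrist_force: [0.6, -0.2, -0.4]
width: -0.002
t 8.07 head tcp mm [ 31.8 177.3 220.9] F(head) [ 0.5 -0.3 -0.4] w -0.0
tool axes in head (cols)
 [[-0.004  1.    -0.002]
 [ 0.    -0.002 -1.   ]
 [-1.    -0.004 -0.   ]]
```

View pics/scene10.png

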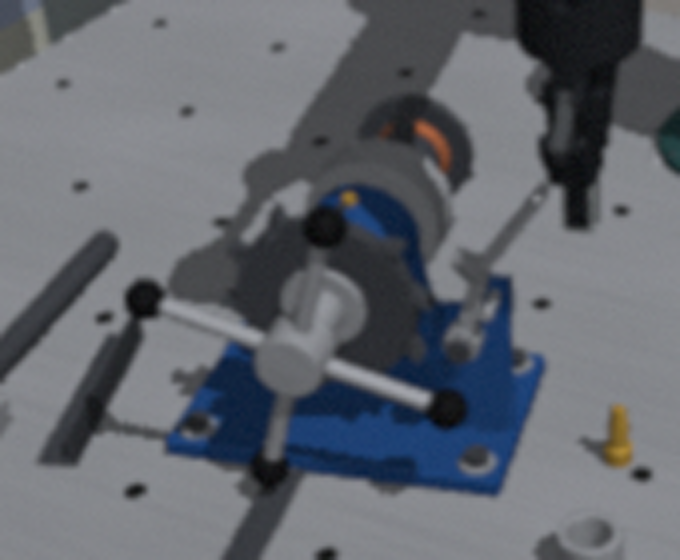

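View pics/side10.png

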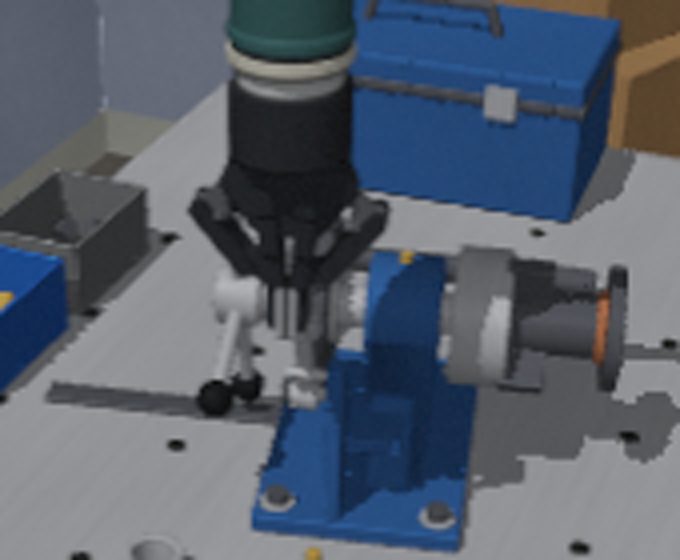

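```bash
python3 -m creep '[{"grip":0,"dp":[0,0,0.5],"rotation":[0,0,0]},{"grip":0,"dp":[0,0,1],"rotation":[0,0,0]},{"grip":0,"dp":[0,0,1.4],"rotation":[0,0,0]},{"grip":0,"dp":[0,0,1.8],"rotation":[0,0,0]},{"grip":0,"dp":[0,0,2.2],"rotation":[0,0,0]}]';python3 -m creep '[{"grip":0,"dp":[0,0,0.4],"rotation":[0,0,0]},{"grip":0,"dp":[0,0,0.8],"rotation":[0,0,0]},{"grip":0,"dp":[0,0,1.2],"rotation":[0,0,0]},{"grip":0,"dp":[0,0,1.6],"rotation":[0,0,0]},{"grip":0,"dp":[0,0,2.0],"rotation":[0,0,0]}]';python3 st.py
python3 - <<'E'
from st import *
n="scene";p,d=bot.read_camera(n);p=cv2.resize(p[130:270,140:310],None,fx=4,fy=4,interpolation=cv2.INTER_CUBIC);cv2.imwrite(f"pics/{n}11.png",p[:,:,::-1])
E
```

```text
time: 8.58
tool_pos: [0.5254, 0.0241, 0.2229]
tcp_rot: [1.039, 1.308, -1.037]
wrist_force: [-0.3, 0.2, -0.3]
width: -0.004
time: 9.0
tool_pos: [0.5296, 0.0046, 0.2222]
tcp_rot: [1.038, 1.309, -1.038]
wrist_force: [0.8, -0.1, 0.3]
width: 0.001
t 9.0 head tcp mm [ 32.5 136.3 222.2] F(head) [ 0.8 -0.3  0.3] w 0.0
tool axes in head (cols)
 [[-0.     1.    -0.001]
 [-0.    -0.001 -1.   ]
 [-1.    -0.     0.   ]]
```

View pics/scene11.png

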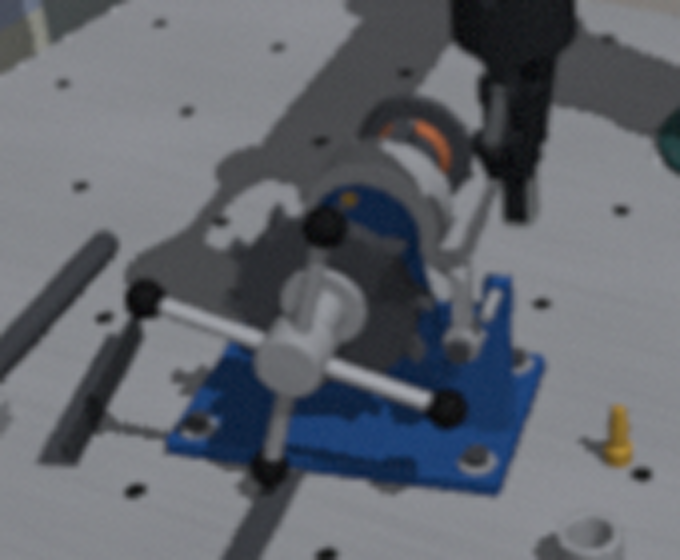

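```bash
python3 -m creep '[{"grip":0,"dp":[0,0,0.3],"rotation":[0,0,0]},{"grip":0,"dp":[0,0,0.6],"rotation":[0,0,0]},{"grip":0,"dp":[0,0,0.9],"rotation":[0,0,0]},{"grip":0,"dp":[0,0,1.2],"rotation":[0,0,0]},{"grip":0,"dp":[0,0,1.5],"rotation":[0,0,0]}]';python3 -m creep '[{"grip":0,"dp":[0,0,0],"rotation":[0,0,0]},{"grip":0,"dp":[0,0,0],"rotation":[0,0,0]},{"grip":0,"dp":[0,0,0],"rotation":[0,0,0]}]';python3 st.py
python3 - <<'E'
from st import *
n="scene";p,d=bot.read_camera(n);p=cv2.resize(p[130:270,140:310],None,fx=4,fy=4,interpolation=cv2.INTER_CUBIC);cv2.imwrite(f"pics/{n}12.png",p[:,:,::-1])
E
```

```text
time: 9.47
tool_pos: [0.533, -0.0099, 0.2223]
tcp_rot: [1.038, 1.309, -1.038]
wrist_force: [0.5, 0.4, -0.1]
width: 0.003
time: 9.72
tool_pos: [0.5329, -0.0096, 0.2223]
tcp_rot: [1.038, 1.309, -1.038]
wrist_force: [-0.7, -0.1, 0.4]
width: -0.002
t 9.72 head tcp mm [ 32.5 121.7 222.3] F(head) [-0.7  0.1  0.4] w -0.0
tool axes in head (cols)
 [[-0.     1.    -0.001]
 [ 0.    -0.001 -1.   ]
 [-1.    -0.    -0.   ]]
```

View pics/scene12.png

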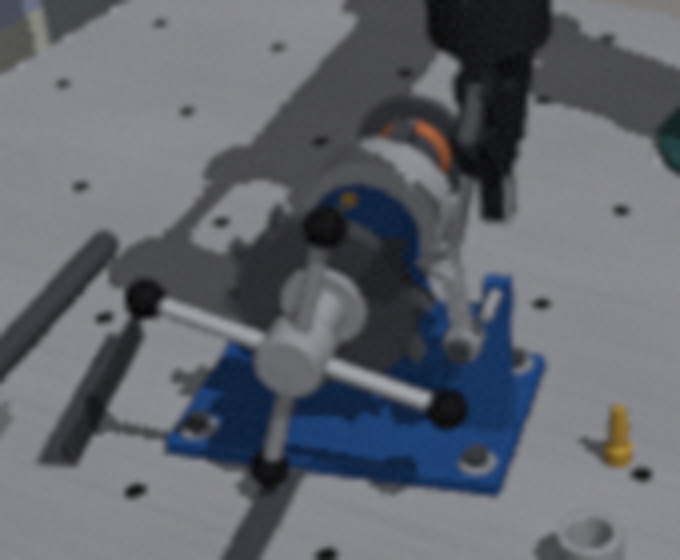

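Run:
```python
from st import *
n="side";p,d=bot.read_camera(n);p=cv2.resize(p[130:230,260:360],None,fx=6,fy=6,interpolation=cv2.INTER_CUBIC);cv2.imwrite(f"pics/{n}12.png",p[:,:,::-1])
n="scene";p,d=bot.read_camera(n);p=cv2.resize(p[160:230,200:290],None,fx=8,fy=8,interpolation=cv2.INTER_CUBIC);cv2.imwrite(f"pics/{n}12b.png",p[:,:,::-1])
pts=[]
for th in (0,.1,.2,.3):
    for a,b in ((-.0215,.135),(-.048,.05)):
        pts.append([.03,.095+a*np.cos(th)+b*np.sin(th),.109+b*np.cos(th)-a*np.sin(th)])
print(np.round((proj("scene",H(P,pts))-[200,160])*8))
```

```text
[[360.  81.]
 [300. 297.]
 [401.  81.]
 [314. 287.]
 [442.  85.]
 [329. 279.]
 [484.  92.]
 [346. 272.]]
```

View pics/scene12b.png

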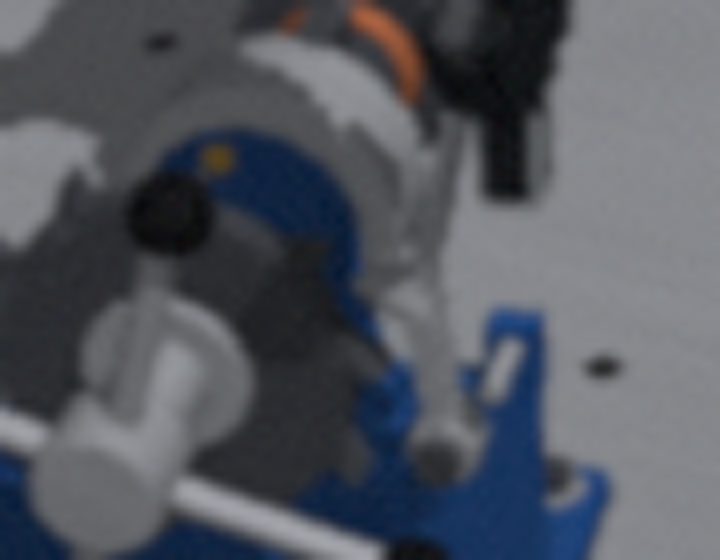

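View pics/side12.png

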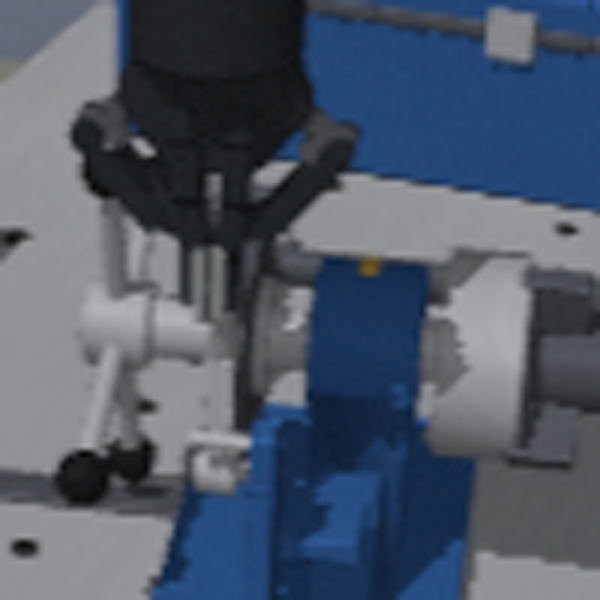

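```bash
python3 -m creep '[{"grip":0,"dp":[0,0,0.3],"rotation":[0,0,0]},{"grip":0,"dp":[0,0,0.6],"rotation":[0,0,0]},{"grip":0,"dp":[0,0,0.9],"rotation":[0,0,0]},{"grip":0,"dp":[0,0,0.9],"rotation":[0,0,0]}]';python3 st.py
python3 - <<'E'
from st import *
n="scene";p,d=bot.read_camera(n);p=cv2.resize(p[160:230,200:290],None,fx=8,fy=8,interpolation=cv2.INTER_CUBIC);cv2.imwrite(f"pics/{n}13.png",p[:,:,::-1])
E
```

```text
time: 10.2
tool_pos: [0.5352, -0.019, 0.2223]
tcp_rot: [1.038, 1.309, -1.038]
wrist_force: [0.7, -0.1, 0.9]
width: 0.0
t 10.2 head tcp mm [ 32.5 112.1 222.3] F(head) [ 0.7 -0.2  0.9] w 0.0
tool axes in head (cols)
 [[ 0.     1.    -0.002]
 [-0.    -0.002 -1.   ]
 [-1.     0.     0.   ]]
```

View pics/scene13.png

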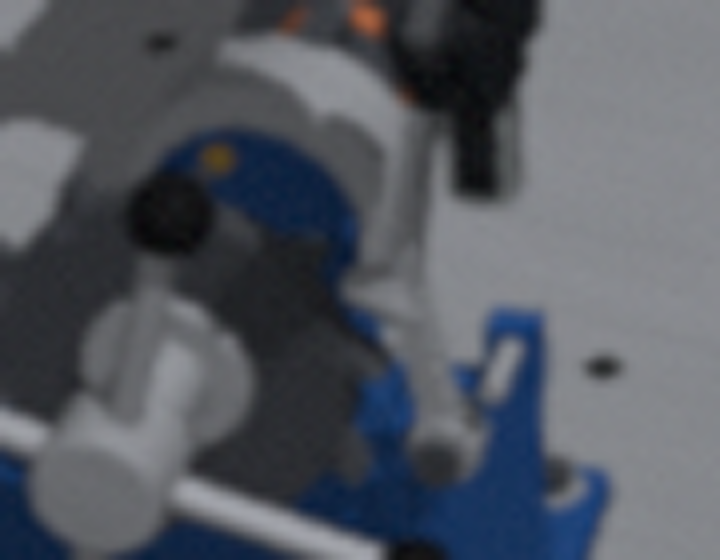

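```bash
python3 -m creep '[{"grip":0,"dp":[0,0,0.3],"rotation":[0,0,0]},{"grip":0,"dp":[0,0,0.7],"rotation":[0,0,0]},{"grip":0,"dp":[0,0,1.1],"rotation":[0,0,0]},{"grip":0,"dp":[0,0,1.5],"rotation":[0,0,0]},{"grip":0,"dp":[0,0,1.5],"rotation":[0,0,0]}]';python3 st.py
python3 - <<'E'
from st import *
n="scene";p,d=bot.read_camera(n);p=cv2.resize(p[160:230,200:290],None,fx=8,fy=8,interpolation=cv2.INTER_CUBIC);cv2.imwrite(f"pics/{n}14.png",p[:,:,::-1])
E
```

```text
time: 10.67
tool_pos: [0.5386, -0.0338, 0.2223]
tcp_rot: [1.038, 1.309, -1.039]
wrist_force: [-0.5, 1.3, 0.1]
width: 0.002
t 10.67 head tcp mm [ 32.5  96.9 222.3] F(head) [-0.2  1.4  0.1] w 0.0
tool axes in head (cols)
 [[ 0.     1.    -0.002]
 [-0.    -0.002 -1.   ]
 [-1.     0.     0.   ]]
```

View pics/scene14.png

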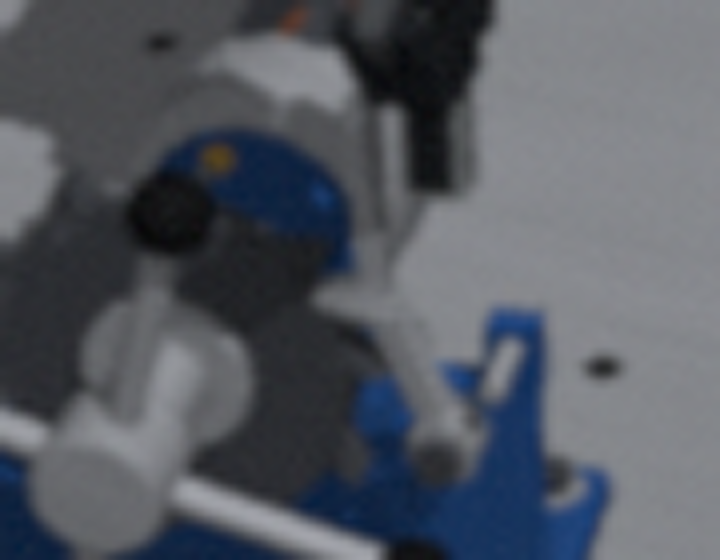

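```bash
python3 -m creep '[{"grip":0,"dp":[0,0,0.2],"rotation":[0,0,0]},{"grip":0,"dp":[0,0,0.4],"rotation":[0,0,0]},{"grip":0,"dp":[0,0,0.5],"rotation":[0,0,0]},{"grip":0,"dp":[0,0,0.5],"rotation":[0,0,0]}]';python3 st.py
```

```text
time: 11.05
tool_pos: [0.5396, -0.038, 0.2223]
tcp_rot: [1.038, 1.309, -1.038]
wrist_force: [0.6, -0.6, 0.2]
width: 0.004
t 11.05 head tcp mm [ 32.5  92.6 222.3] F(head) [ 0.4 -0.7  0.2] w 0.0
tool axes in head (cols)
 [[-0.     1.    -0.001]
 [-0.    -0.001 -1.   ]
 [-1.    -0.     0.   ]]
```

```bash
python3 -m creep '[{"grip":0,"dp":[0,0,-1.5],"rotation":[0,0,0]},{"grip":0,"dp":[0,0,-4],"rotation":[0,0,0]},{"grip":0,"dp":[0,0,-7],"rotation":[0,0,0]},{"grip":0,"dp":[-3,0,-9],"rotation":[0,0,0]},{"grip":0,"dp":[-6,0,-10],"rotation":[0,0,0]}]';python3 -m creep '[{"grip":0,"dp":[-1,0,-1],"rotation":[0,0,0]},{"grip":0,"dp":[-1,0,-1],"rotation":[0,0,0]},{"grip":0,"dp":[-1,0,-1],"rotation":[0,0,0]}]';python3 st.py
python3 - <<'E'
from st import *
n="scene";p,d=bot.read_camera(n);q=p
p=cv2.resize(q[160:230,200:290],None,fx=8,fy=8,interpolation=cv2.INTER_CUBIC);cv2.imwrite(f"pics/{n}15.png",p[:,:,::-1])
p=cv2.resize(q[130:270,140:310],None,fx=4,fy=4,interpolation=cv2.INTER_CUBIC);cv2.imwrite(f"pics/{n}15b.png",p[:,:,::-1])
A=cv2.imread("pics/scene1.png");cv2.imwrite("pics/scene1d.png",cv2.resize(A[120:400,240:600],None,fx=2,fy=2))
E
```

```text
time: 11.47
tool_pos: [0.5141, 0.0615, 0.2803]
tcp_rot: [1.035, 1.315, -1.041]
wrist_force: [0.7, -0.6, -0.4]
width: 0.001
time: 11.72
tool_pos: [0.5147, 0.0694, 0.2926]
tcp_rot: [1.038, 1.308, -1.036]
wrist_force: [1.0, 0.9, -0.6]
width: -0.001
t 11.72 head tcp mm [ 32.9 202.9 292.6] F(head) [ 1.2  0.7 -0.6] w -0.0
tool axes in head (cols)
 [[ 0.001  1.    -0.   ]
 [-0.001 -0.    -1.   ]
 [-1.     0.001  0.001]]
```

View pics/scene15.png

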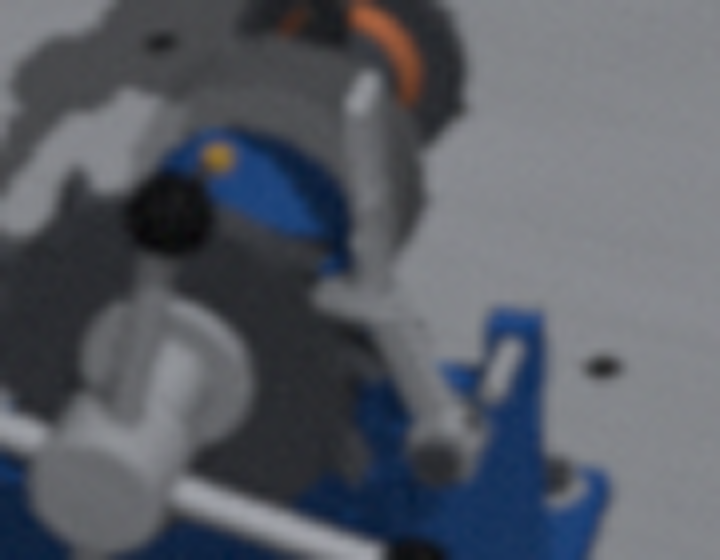

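View pics/scene1d.png

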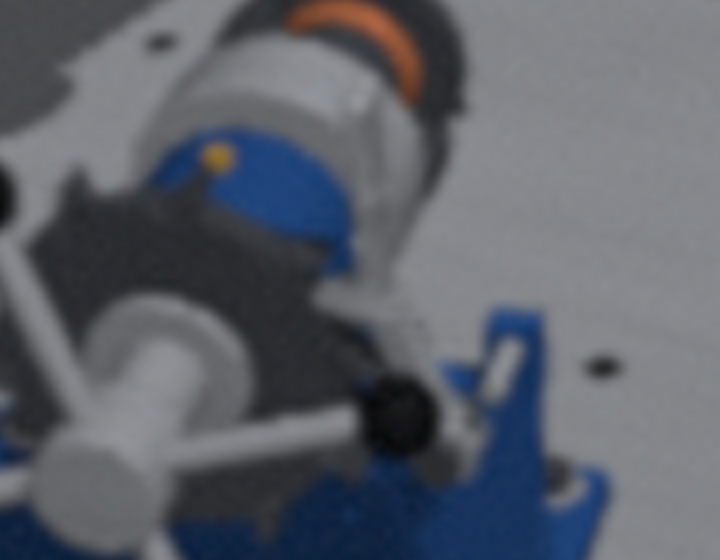

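View pics/scene15b.png

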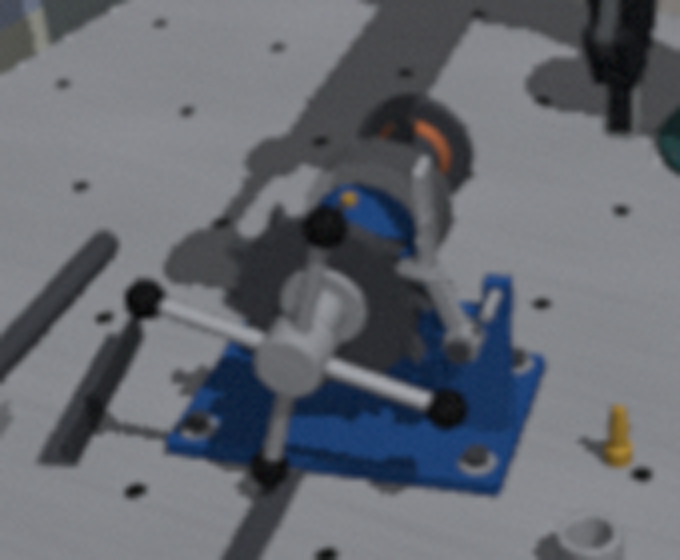

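```bash
python3 -m creep '[{"grip":0,"dp":[-1.2,-0.2,3.2],"rotation":[0,0,0]},{"grip":0,"dp":[-1.2,-0.4,6.5],"rotation":[0,0,0]},{"grip":0,"dp":[-1.2,-0.4,10],"rotation":[0,0,0]},{"grip":0,"dp":[-1.2,-0.4,13.5],"rotation":[0,0,0]},{"grip":0,"dp":[-1.2,-0.4,16.2],"rotation":[0,0,0]}]';python3 -m creep '[{"grip":0,"dp":[0,0,0],"rotation":[0,0,0]},{"grip":0,"dp":[0,0,0],"rotation":[0,0,0]},{"grip":0,"dp":[0,0,0],"rotation":[0,0,0]}]';python3 st.py
python3 - <<'E'
from st import *
n="wrist";c=T(n);p,d=bot.read_camera(n);cv2.imwrite("pics/wrist16.png",p[:,:,::-1])
for r in (176,180,184):
    Q=[(u,toh(atd(n,(u,r),d[r,u],c))*1000) for u in range(240,330)]
    Q=[q for q in Q if q[1][2]>205];print(r,[np.round(q[1],1) for q in (Q[0],Q[-1])] if Q else None)
n="scene";p,d=bot.read_camera(n);cv2.imwrite("pics/scene16.png",p[:,:,::-1])
E
```

```text
time: 12.18
tool_pos: [0.5466, -0.0926, 0.3016]
tcp_rot: [1.038, 1.311, -1.042]
wrist_force: [0.2, 1.0, -0.1]
width: 0.001
time: 12.43
tool_pos: [0.5465, -0.0898, 0.3022]
tcp_rot: [1.039, 1.312, -1.041]
wrist_force: [-0.5, -0.5, 0.0]
width: 0.003
t 12.43 head tcp mm [ 27.3  40.6 302.2] F(head) [-0.6 -0.3  0. ] w 0.0
tool axes in head (cols)
 [[-0.003  1.    -0.003]
 [ 0.002 -0.003 -1.   ]
 [-1.    -0.003 -0.002]]
176 [array([ 20.8,  74.6, 234.3]), array([ 41.7,  74.9, 236. ])]
180 [array([ 21. ,  73.7, 240.9]), array([ 27.9, 115. , 430.8])]
184 [array([ 21. ,  71.6, 241.2]), array([ 42.5,  71.7, 241.9])]
```

View pics/wrist16.png

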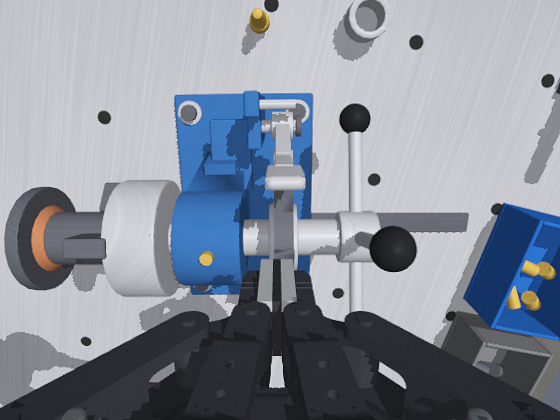

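View pics/wrist2.png

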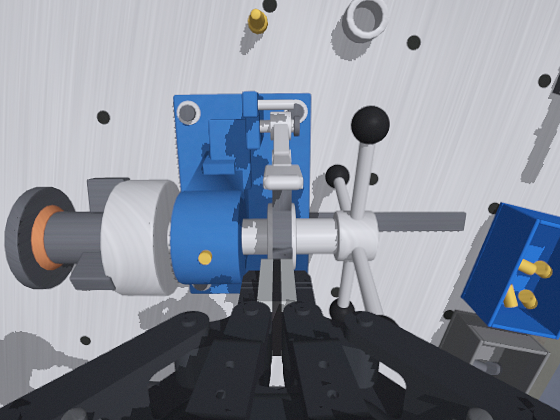

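View pics/scene16.png

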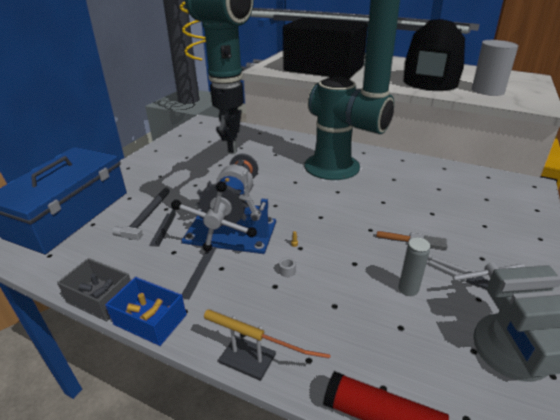

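```bash
python3 -c "
from workcell import bot
print(bot.finish_job())"
```

```text
the job is handed in; nothing more can be done
None
```

I set the work back one notch and handed the job in at about 12.5 s of the 51 s. The order was as asked: I tipped the pawl onto its stop by its tab, pushed the top spoke ball to turn the wheel backward, then pushed the tab back until the nose dropped in.

- **Wheel:** the camera fit gave 0.608 rad, against 0.628 and about 0.13 of play either way. The same fit read −0.01 before I started. The star looked unchanged after the pawl was in.
- **Pawl:** the tab's top edge measured within about 0.5 mm of where it stood at the start (y 71.6 mm against 71.2 mm, z 241 mm). The nose sits in the gap as before.
- **Forces and surroundings:** wrist force read at most about 5 N at the end of each move. In the last pictures the tools and stock look unmoved, and the gripper is clear above the head.

Two things differed from what I expected:
- The pawl did not drop on its own past 0.32 rad on the way back. It stayed close to the finger, so I followed it gently all the way down.
- In the first side picture, two base corners disagreed with the head pose by about 20 mm, probably because I picked the wrong edge. The ball fit and the wrist depth agreed to a few millimetres, so I went by those.

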